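# Put the mixed-up sample jars back on their own stands

### The arm

A 6-joint arm with a two-finger parallel gripper is mounted at the origin on the work surface. World frame = base frame: x ahead of the robot, y to its left, z up, the work surface at z = 0. Lengths are in m, angles in rad, forces in N, time in s.
With the tool pointing down it reaches from about 0.35 to 0.975 m from the base axis. Payload 4.9 kg.
Tool frame: the origin (TCP) lies at the very end of the fingers, on their centre line; the grasp point (between the pads) lies 19 mm behind it; x points along the fingers, y is the direction in which the jaws open and shut, and the axes are right-handed (so a half turn about x gives the same grasp; the last joint's range is limited). The gripper opens to 85 mm and grips with 20 to 120 N. Pads are 22 mm wide; open, the fingers measure 114 mm over their backs; the gripper's body (76 mm by 85 mm) begins 54 mm behind the grasp point. The pads swing forward as they close: fully open they stand 13 mm farther back than shut.
Start: joints at [-1.415, 0.053, 1.613, -0, 1.476, -0.119], TCP at [0.17, -0.602, 0.231] pointing down, gripper open.
Joint ranges: [-3.01, 3.01], [-1.01, 2.22], [0.06, 2.58], [-1.02, 4.17], [0.09, 2.62], [-3.14, 3.14]. Speed limits (rad/s): [2.57, 2.57, 3.14, 3.14, 3.14, 3.14].

### API

Orientations are given as a unit quaternion [w, x, y, z].
In Python, from plant import manip gives the robot as it stands.
- The arm moves only by the tool play_rows, never from a script. Its argument "plan" is a list of rows, each a list of 5 numbers: the shift along the tool's x, y, z in mm, then the turn about the tool's x in rad, then the closure, from -1 (fully open) to 1 (shut). A call has 1 to 8 rows; each row is the pose to reach, as a shift and turn from the pose commanded when the call began, along the tool's axes at that moment; what a row does not reach only later rows make up. A row lasts 1/8 s, in which the tool goes at most 62.5 mm and 10.7 degrees, less where a joint would pass 70% of its speed; a pose out of reach is approached as far as the arm can. A call with a gripper value outside its range is refused whole. The fingers move at their own pace and stop on an object; the grip force is fixed at half the most. Time passes only in rows, so rows that repeat a pose let the fingers close. It gives the time, the measured TCP pose, the force and the opening at its end, in the units of the state.
- manip.state(): the state, without advancing time (a new reading comes with each control period).
- manip.grab_frame(name): name is "scene" or "side" or "wrist"; returns a dict with "img" (384x512x3 uint8, red, green, blue), "range_z" (384x512 float32, m along the optical axis (not along the pixel's ray), 0 where there is no reading), "fx", "fy", "cx", "cy" (pixels), "origin" and "rotation" of the camera in the world. Camera axes: x right, y up, looking along -z (the intrinsics and any distortion apply to the point x, -y, -z); pixel columns grow to the right and rows downward; lengths in m; the calibration is good to about 2 mm. A picture is of the moment at which its call begins.
- manip.job_done(): hands the job in, once; it reports no verdict.
The state is a dict: "time": time; "joint_pos": joint angles; "joint_vel": joint speeds; "joint_efforts": joint torques, N m; "tool_pos": TCP position; "tool_rot": TCP orientation; "contact_force": force on the tool from outside, world axes, zero at the start; "ft_torque": the same for the moment, N m; "gripper_width": opening from 0.0 (shut) to 1.0 (fully open).
Only numpy, scipy, OpenCV 4.12 (cv2) and the standard library are available. Lean on these libraries where they do the work, as an engineer would, in place of code of your own. Each camera call takes 0.05 s, during which the arm holds its last target. There are 200 camera calls.

### The job

The four sample jars on the viscosity bench are mixed up: move each one to stand upright, flat inside the rim, on the stand of the same colour as its lid. The black stand is a spare place to park a jar on the way and is empty again at the end. Keep the jars upright throughout and do not set any of them down on the bare bench.

Things in the scene. Friction and masses are not known exactly. Their poses are not given: they have to be found in the camera images.
- jar_red_mid (a point): Closed sample jar of amber glass with a red screw lid and a red band on its paper label: an upright cylinder 44 mm across and 90 mm tall, about 0.18 kg, loose. This point is its centre, 45 mm above its underside; z runs up through the lid.
- jar_blue_mid (a point): Closed sample jar of amber glass with a blue screw lid and a blue band on its paper label: an upright cylinder 44 mm across and 90 mm tall, about 0.18 kg, loose. This point is its centre, 45 mm above its underside; z runs up through the lid.
- jar_green_mid (a point): Closed sample jar of amber glass with a green screw lid and a green band on its paper label: an upright cylinder 44 mm across and 90 mm tall, about 0.18 kg, loose. This point is its centre, 45 mm above its underside; z runs up through the lid.
- jar_white_mid (a point): Closed sample jar of amber glass with a white screw lid and a white band on its paper label: an upright cylinder 44 mm across and 90 mm tall, about 0.18 kg, loose. This point is its centre, 45 mm above its underside; z runs up through the lid.
- stand_red: Fixed sample stand with a red top: a low block 100 x 100 mm whose flat top lies 20 mm above the bench, with a red circular rim on it, 68 mm across inside, 76 mm outside, 6 mm high. A jar stands on the flat top inside the rim (jar centre then 65 mm above the bench). Origin: centre of its underside, on the bench; x and y run along its sides, z up.
- stand_blue: Fixed sample stand with a blue top: a low block 100 x 100 mm whose flat top lies 20 mm above the bench, with a blue circular rim on it, 68 mm across inside, 76 mm outside, 6 mm high. A jar stands on the flat top inside the rim (jar centre then 65 mm above the bench). Origin: centre of its underside, on the bench; x and y run along its sides, z up.
- stand_green: Fixed sample stand with a green top: a low block 100 x 100 mm whose flat top lies 20 mm above the bench, with a green circular rim on it, 68 mm across inside, 76 mm outside, 6 mm high. A jar stands on the flat top inside the rim (jar centre then 65 mm above the bench). Origin: centre of its underside, on the bench; x and y run along its sides, z up.
- stand_white: Fixed sample stand with a white top: a low block 100 x 100 mm whose flat top lies 20 mm above the bench, with a white circular rim on it, 68 mm across inside, 76 mm outside, 6 mm high. A jar stands on the flat top inside the rim (jar centre then 65 mm above the bench). Origin: centre of its underside, on the bench; x and y run along its sides, z up.
- stand_black: Fixed sample stand with a black top, the spare one, empty at the start: a low block 100 x 100 mm whose flat top lies 20 mm above the bench, with a black circular rim on it, 68 mm across inside, 76 mm outside, 6 mm high. A jar stands on the flat top inside the rim (jar centre then 65 mm above the bench). Origin: centre of its underside, on the bench; x and y run along its sides, z up.

How it is judged:
At the end, for the whole second after the job is handed in: Each jar stands upright (within 0.06 rad) on the flat top of the stand of its lid colour, inside the rim (centre within 14 mm of the stand centre, its centre 61 to 69 mm above the stand underside), released and at rest; the black stand is therefore empty (horizontal distance between jar_red_mid and stand_red below 0.014 m and z of jar_red_mid in the frame of stand_red between 0.061 and 0.069 m and angle between each of jar_red_mid, jar_blue_mid, jar_green_mid, jar_white_mid's own z axis and vertical below 0.06 rad and linear speed of each of jar_red, jar_blue, jar_green, jar_white below 0.02 m/s and contact force between the fingers and jar_red below 0.1 N and horizontal distance between jar_blue_mid and stand_blue below 0.014 m and z of jar_blue_mid in the frame of stand_blue between 0.061 and 0.069 m and contact force between the fingers and jar_blue below 0.1 N and horizontal distance between jar_green_mid and stand_green below 0.014 m and z of jar_green_mid in the frame of stand_green between 0.061 and 0.069 m and contact force between the fingers and jar_green below 0.1 N and horizontal distance between jar_white_mid and stand_white below 0.014 m and z of jar_white_mid in the frame of stand_white between 0.061 and 0.069 m and contact force between the fingers and jar_white below 0.1 N); the robot touches nothing.
It fails at once if a jar is tipped by more than 0.5 rad (angle between any of jar_red_mid, jar_blue_mid, jar_green_mid, jar_white_mid's own z axis and vertical above 0.5 rad).
It fails at once if a jar is set down on the bare bench (its centre lower than 54 mm above the bench) (height (world z) of any of jar_red_mid, jar_blue_mid, jar_green_mid, jar_white_mid below 0.054 m).
It also fails if it takes over 138 s, if anything falls off the work surface, if the arm or the gripper's body presses on something with over 40 N, if the wrist force passes 120 N, or if a joint passes its speed limit or range.

## Working session

There is one attempt and no reset: what is moved stays moved. The work goes in short steps, Python scripts to look and compute and a tool call to move; the robot and the scene stay as the last step left them, time stands still between calls to the robot, and variables do not carry over. Pictures are saved under pics/ and viewed, about 12 in all and at most 16, crops included, and the job is handed in when it is done.

Besides the shell and the picture viewer there is one more tool, called after "Call:" by a JSON object that holds its "api" and its "payload", one argument or row to a line. play_rows: Moves the arm, as the interface text tells. Its arguments: {"type":"object","properties":{"plan":{"type":"array"}},"required":["plan"]}

```bash
mkdir -p pics; ls
cat > h.py <<'E'
import numpy as np, cv2
from plant import manip
def world(f):
    h,w=f["range_z"].shape; u,v=np.meshgrid(np.arange(w),np.arange(h)); z=f["range_z"]
    if "dist" in f: print("dist",f["dist"])
    p=np.stack([(u-f["cx"])/f["fx"]*z,-(v-f["cy"])/f["fy"]*z,-z],-1)
    return p@np.array(f["rotation"]).T+np.array(f["origin"])
def save(f,n): cv2.imwrite("pics/"+n+".png",f["img"][...,::-1])
E
python3 - <<'E'
from h import *
a=[]
for n in("scene","side"):
    f=manip.grab_frame(n); print(n,[k for k in f],f["origin"],f["fx"],f["cx"]); np.savez(n,**f); a.append(f["img"])
cv2.imwrite("pics/a.png",np.vstack(a)[...,::-1][::1])
cv2.imwrite("pics/a.png",cv2.resize(np.hstack(a)[...,::-1],(800,300),interpolation=cv2.INTER_AREA))
save({"img":a[0]},"scene0")
print(manip.state())
E
```

```text
pics
scene ['img', 'range_z', 'fx', 'fy', 'cx', 'cy', 'origin', 'rotation'] [ 1.01625984 -0.28373998  0.71793566] 406.35288372742264 261.2374132013225
side ['img', 'range_z', 'fx', 'fy', 'cx', 'cy', 'origin', 'rotation'] [ 0.25148801 -0.60360109  0.47805467] 388.87364342043855 261.3843133512097
{'time': 0.1, 'joint_pos': array([-1.41503849e+00,  5.33132501e-02,  1.61417611e+00,  6.24908494e-06,
        1.47599059e+00, -1.18994209e-01]), 'joint_vel': array([ 0.00022235, -0.00157959, -0.00301504, -0.00032812, -0.00041849,
       -0.00105927]), 'joint_efforts': array([ 5.60978351e-04, -3.94901991e+01, -3.71362925e+01, -8.63477089e-05,
        3.93830225e-03, -1.42764819e-05]), 'tool_pos': array([ 0.16948433, -0.60099   ,  0.23016046]), 'tool_rot': array([-0.09616683, -0.7004346 , -0.0975012 ,  0.70045473]), 'contact_force': array([-0.20811706,  0.10215969,  0.20434297]), 'ft_torque': array([ 0.04799023, -0.0159507 ,  0.07091263]), 'gripper_width': 1.00431134633844}
```

View pics/scene0.png

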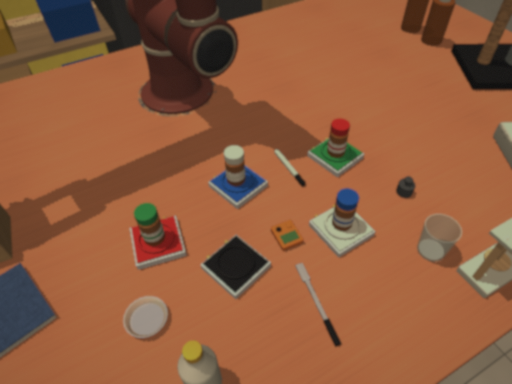

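View pics/a.png

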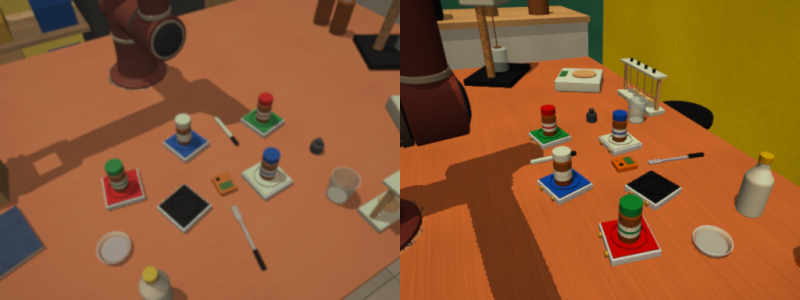

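The scene view shows the red jar on the green stand (340,150), blue jar on white (345,225), white jar on blue (238,180), and green jar on red (150,240). The black stand at (237,265) is empty. That makes two swaps of three moves each.

```bash
cat >> h.py <<'E'
NEAR={"green":(340,150),"white":(345,222),"blue":(238,185),"red":(155,242),"black":(237,265)}
def lidfit(P):
    top=np.percentile(P[:,2],97); Q=P[P[:,2]>top-.006]
    (x,y),r=cv2.minEnclosingCircle(Q[:,:2].astype(np.float32)); return x,y,r,top,len(Q),np.median(Q[:,:2],0)
E
python3 - <<'E'
from h import *
F={n:dict(np.load(n+".npz")) for n in("scene","side")}
W={n:world(F[n]) for n in F}
for n in W: print(n,"bench z",np.percentile(W[n][...,2][abs(W[n][...,2])<.012],[5,50,95]))
for s,(u,v) in NEAR.items():
    c=W["scene"][v,u][:2]
    for n in("scene","side","both"):
        P=np.vstack([W[k].reshape(-1,3) for k in W if n in(k,"both")])
        for it in range(3):
            R=P[np.hypot(*(P[:,:2]-c).T)<.085]
            T=R[(R[:,2]>.012)&(R[:,2]<.03)]
            r=cv2.minAreaRect(T[:,:2].astype(np.float32)*1000)
            c=np.array(r[0])/1000
        J=R[(R[:,2]>.06)&(R[:,2]<.14)]
        print(s,n,np.round(r[0],1),np.round(r[1],1),round(r[2],1),"topz",np.round(np.median(T[:,2]),4),len(T), np.round([*lidfit(J)[:4],*lidfit(J)[5]],4) if len(J)>20 else "")
E
```

```text
Traceback (most recent call last):
  File "h.py", line 7, in world
    return p@np.array(f["rotation"]).T+np.array(f["origin"])
           ~^~~~~~~~~~~~~~~~~~~~~~~~~~
ValueError: matmul: Input operand 1 has a mismatch in its core dimension 0, with gufunc signature (n?,k),(k,m?)->(n?,m?) (size 4 is different from 3)
```

```bash
sed -i 's|return p@np.*|return p@Rot(f["rotation"]).T+np.array(f["origin"])|; 1a from scipy.spatial.transform import Rotation as R_\ndef Rot(q): return R_.from_quat(np.roll(q,-1)).as_matrix()' h.py
cat > fit.py <<'E'
from h import *
F={n:dict(np.load(n+".npz")) for n in("scene","side")}
W={n:world(F[n]) for n in F}
for n in W: print(n,"bench z",np.percentile(W[n][...,2][abs(W[n][...,2])<.012],[5,50,95]))
for s,(u,v) in NEAR.items():
    c=W["scene"][v,u][:2]
    for n in("scene","side","both"):
        P=np.vstack([W[k].reshape(-1,3) for k in W if n in(k,"both")])
        for it in range(3):
            R=P[np.hypot(*(P[:,:2]-c).T)<.085]
            T=R[(R[:,2]>.012)&(R[:,2]<.03)]
            r=cv2.minAreaRect(T[:,:2].astype(np.float32)*1000)
            c=np.array(r[0])/1000
        J=R[(R[:,2]>.06)&(R[:,2]<.14)]
        print(s,n,np.round(r[0],1),np.round(r[1],1),round(r[2],1),"topz",np.round(np.median(T[:,2]),4),len(T), np.round([*lidfit(J)[:4],*lidfit(J)[5]],4) if len(J)>20 else "")
E
python3 fit.py
```

```text
scene bench z [-0.00313626 -0.00079516  0.00192291]
side bench z [-0.00100158  0.00051635  0.00279   ]
green scene [465.7 236.3] [107.  102.9] 11.4 topz 0.019 868 [0.469  0.2321 0.0232 0.1107 0.4713 0.2315]
green side [459.5 235.8] [106.5 100.5] 11.3 topz 0.0203 716 [0.4644 0.2343 0.0227 0.111  0.4632 0.2298]
green both [462.9 235.6] [112.8 102.8] 11.6 topz 0.0196 1584 [0.4674 0.2332 0.0252 0.1109 0.4677 0.2311]
white scene [653.9  83.4] [160.  110.8] 88.0 topz 0.0191 1503 [0.6528 0.1135 0.022  0.111  0.6542 0.1121]
white side [644.4  75.1] [163.  116.3] 82.6 topz 0.0198 912 [0.6451 0.1147 0.0231 0.1109 0.6448 0.1102]
white both [647.4  74.6] [169.4 122.4] 82.6 topz 0.019 2503 [0.6498 0.1141 0.025  0.111  0.6509 0.1114]
blue scene [429.3 -20. ] [105.9 101.9] 15.3 topz 0.0189 1054 [ 0.4277 -0.0216  0.0231  0.1107  0.4307 -0.0233]
blue side [424.3 -20.4] [105.6 100.9] 15.4 topz 0.0203 1360 [ 0.423  -0.0214  0.0224  0.1111  0.4211 -0.0249]
blue both [426.9 -20.5] [110.8 102.2] 15.2 topz 0.0198 2414 [ 0.4256 -0.023   0.0248  0.1111  0.4251 -0.0242]
red scene [ 488.3 -240.2] [100.  107.3] 79.4 topz 0.0191 1501 [ 0.488  -0.2429  0.0223  0.1106  0.4897 -0.2436]
red side [ 482.2 -239.3] [100.7 106.2] 79.7 topz 0.0204 2480 [ 0.4827 -0.2421  0.0224  0.1113  0.4806 -0.2446]
red both [ 485.4 -239.9] [100.7 112.9] 79.6 topz 0.02 3981 [ 0.4853 -0.2424  0.0248  0.1113  0.4838 -0.2441]
black scene [ 621.1 -125.6] [106.4 100.8] 17.5 topz 0.0192 2255 
black side [ 615.2 -124.7] [106.3 100.4] 17.1 topz 0.0204 1846 
black both [ 618.2 -125.2] [111.7 103. ] 17.3 topz 0.0198 4101
```

Run:
```python
from h import *
s=manip.state(); M=Rot(s["tool_rot"]); print(M.round(3)); print(np.degrees(np.arctan2(M[1,1],M[0,1])))
W=np.vstack([world(dict(np.load(n+".npz"))).reshape(-1,3) for n in("scene","side")])
c=np.array([.65,.114])
T=W[(np.hypot(*(W[:,:2]-c).T)<.076)&(W[:,2]>.016)&(W[:,2]<.03)]
for k in range(10,90,5):
    a=np.radians(k); p=T[:,:2]@np.array([[np.cos(a),-np.sin(a)],[np.sin(a),np.cos(a)]])
    print(k,np.ptp(p,0).round(4), end=" ")
print(cv2.minAreaRect(T[:,:2].astype(np.float32)*1000))
```

```text
[[-0.     0.271 -0.962]
 [ 0.002 -0.962 -0.271]
 [-1.    -0.002 -0.   ]]
-74.25788946217057
10 [0.1151 0.1099] 15 [0.1214 0.1168] 20 [0.1268 0.1229] 25 [0.1312 0.1281] 30 [0.1346 0.1324] 35 [0.1369 0.1361] 40 [0.1383 0.1388] 45 [0.1389 0.1404] 50 [0.139 0.141] 55 [0.1382 0.1405] 60 [0.1363 0.1389] 65 [0.1334 0.1362] 70 [0.1294 0.1325] 75 [0.1245 0.1278] 80 [0.1187 0.1222] 85 [0.1119 0.1158] ((653.0916748046875, 111.23248291015625), (107.1102294921875, 100.65177154541016), 3.852975606918335)
```

Call:
{"api": "play_rows", "payload": {
  "plan": [
    [0, -35, -50, 0.04, -1],
    [0, -75, -110, 0.08, -1],
    [0, -110, -170, 0.12, -1],
    [0, -150, -230, 0.16, -1],
    [0, -185, -290, 0.2, -1],
    [0, -220, -345, 0.24, -1],
    [0, -260, -400, 0.275, -1],
    [0, -260, -400, 0.275, -1]
  ]
}}

```text
time: 1.1
tool_pos: [0.4851, -0.2403, 0.2308]
tool_rot: [-0.0, -0.707, -0.001, 0.707]
contact_force: [1.1, -1.0, -0.2]
gripper_width: 1.004
```

Run:
```python
from h import *
s=manip.state(); print(s["time"],s["tool_pos"],Rot(s["tool_rot"]).round(3).tolist(),s["contact_force"])
f=manip.grab_frame("wrist"); np.savez("wrist1",**f); save(f,"w1"); p=world(f); print(f["origin"])
m=(p[...,2]>.1)&(p[...,2]<.118)&(np.hypot(p[...,0]-.485,p[...,1]+.242)<.05)
print(m.sum()); print(lidfit(p[m]))
```

```text
1.1 [ 0.48508342 -0.24026978  0.23082317] [[-0.0, 0.002, -1.0], [0.001, -1.0, -0.002], [-1.0, -0.001, 0.0]] [ 1.12905563 -1.01414392 -0.15517459]
[ 0.56874601 -0.24082181  0.37337014]
1729
(0.48412349820137024, -0.24231120944023132, 0.02200220339000225, np.float64(0.11095149279462575), 1682, array([ 0.48521696, -0.24211268]))
```

View pics/w1.png

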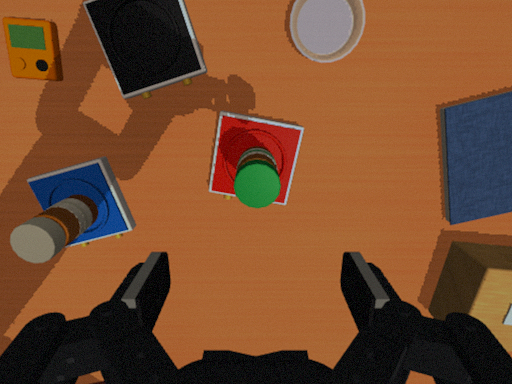

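The wrist view shows the green jar on the red stand at (258,185). Its lid fit of (484,-242) mm agrees with the scene and side fits. Next I descend and grip.

Call:
{"api": "play_rows", "payload": {
  "plan": [
    [40, 2, 0, 0, -1],
    [80, 2, 0, 0, -1],
    [120, 2, 0, 0, -1],
    [150, 2, 0, 0, -1],
    [169, 2, 0, 0, -1],
    [169, 2, 0, 0, -1],
    [169, 2, 0, 0, 1],
    [169, 2, 0, 0, 1]
  ]
}}

```text
time: 2.15
tool_pos: [0.4851, -0.2455, 0.0641]
tool_rot: [0.001, 0.708, -0.001, -0.706]
contact_force: [-0.4, 0.0, -0.5]
gripper_width: 0.602
```

Call:
{"api": "play_rows", "payload": {
  "plan": [
    [0, 0, 0, 0, 1],
    [0, 0, 0, 0, 1],
    [0, 0, 0, 0, 1],
    [0, 0, 0, 0, 1],
    [0, 0, 0, 0, 1],
    [0, 0, 0, 0, 1]
  ]
}}

```text
time: 2.9
tool_pos: [0.4851, -0.245, 0.064]
tool_rot: [0.0, 0.708, -0.0, -0.706]
contact_force: [-0.5, 2.0, 6.4]
gripper_width: 0.503
```

Call:
{"api": "play_rows", "payload": {
  "plan": [
    [-30, 0, 0, 0, 1],
    [-70, 0, 0, 0, 1],
    [-110, 0, 0, 0, 1],
    [-125, -40, -45, 0, 1],
    [-125, -80, -90, 0, 1],
    [-125, -120, -133, 0, 1],
    [-125, -120, -133, 0, 1],
    [-125, -120, -133, 0, 1]
  ]
}}

```text
time: 3.9
tool_pos: [0.6165, -0.1248, 0.1865]
tool_rot: [-0.0, -0.707, 0.0, 0.708]
contact_force: [0.0, 0.3, -2.0]
gripper_width: 0.505
```

```bash
cat > look.py <<'E'
from h import *
import sys
# where is the held jar (lid color ring points near tool), tool pose, and view
s=manip.state(); t=s["tool_pos"]; print(s["time"],t.round(4),s["gripper_width"],s["contact_force"].round(1)); M=Rot(s["tool_rot"]); print("tool x",M[:,0].round(4), "y",M[:,1].round(4))
fs=[manip.grab_frame(n) for n in("scene","side","wrist")]
for f,n in zip(fs,("scene","side","wrist")): np.savez("L_"+n,**f)
a=[]
for f in fs[:2]:
    p=(np.array([t[0],t[1],t[2]])-f["origin"])@Rot(f["rotation"]); u=f["cx"]+f["fx"]*p[0]/-p[2]; v=f["cy"]-f["fy"]*p[1]/-p[2]
    u,v=int(np.clip(u,100,412)),int(np.clip(v,100,284)); a.append(cv2.resize(f["img"][v-100:v+100,u-100:u+100],(400,400)))
cv2.imwrite("pics/"+sys.argv[1]+".png",np.hstack(a)[...,::-1])
E
python3 look.py l1
```

```text
3.9 [ 0.6165 -0.1248  0.1865] 0.5047210508032539 [ 0.   0.3 -2. ]
tool x [-1.6e-03 -3.0e-04 -1.0e+00] y [ 3.e-04 -1.e+00  3.e-04]
```

View pics/l1.png

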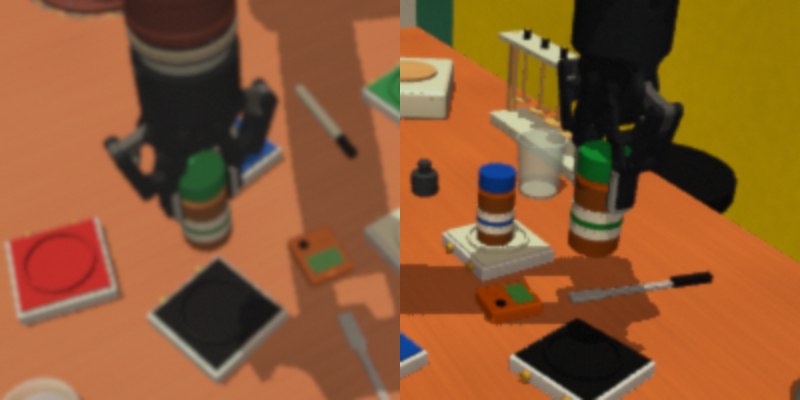

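The green jar hangs upright, at (205,200) in the left crop and (597,200) in the right, beside the empty black stand at (215,320). I lower it there.

Call:
{"api": "play_rows", "payload": {
  "plan": [
    [40, 0, -2, 0, 1],
    [80, 0, -2, 0, 1],
    [105, 0, -2, 0, 1],
    [116, 0, -2, 0, 1],
    [122, 0, -2, 0, 1],
    [122, 0, -2, 0, 1],
    [122, 0, -2, 0, 1]
  ]
}}

```text
time: 4.92
tool_pos: [0.62, -0.1252, 0.0668]
tool_rot: [0.0, 0.708, -0.0, -0.706]
contact_force: [0.1, -1.0, -1.6]
gripper_width: 0.508
```

Run:
```python
from h import *
P=[]
for n in("scene","side"):
    f=manip.grab_frame(n); p=world(f).reshape(-1,3); c=f["img"].reshape(-1,3).astype(int)
    for z0,z1 in((.092,.12),(.005,.045)):
        g=(c[:,1]>c[:,0]+25)&(np.hypot(p[:,0]-.618,p[:,1]+.125)<.05)&(p[:,2]>z0)&(p[:,2]<z1)
        if g.sum()>5: print(n,g.sum(),p[g].mean(0).round(4),p[g].max(0).round(4),p[g].min(0).round(4))
    b=(c.max(1)-c.min(1)>35)&(np.hypot(p[:,0]-.618,p[:,1]+.125)<.034)&(p[:,2]>.022)
    print("lowest",n,np.percentile(p[b,2],[0,2,5]))
```

```text
scene 284 [ 0.6321 -0.126   0.1112] [ 0.6448 -0.1036  0.1152] [ 0.6156 -0.1466  0.0989]
lowest scene [0.02570146 0.03652061 0.07646416]
side 284 [ 0.6065 -0.1285  0.1091] [ 0.6363 -0.0984  0.1192] [ 0.5952 -0.1458  0.0946]
lowest side [0.02397792 0.02742376 0.03072808]
```

Call:
{"api": "play_rows", "payload": {
  "plan": [
    [1, 0, 0, 0, 1],
    [2, 0, 0, 0, 1],
    [3, 0, 0, 0, 1],
    [3, 0, 0, 0, 1],
    [3, 0, 0, 0, 1]
  ]
}}

```text
time: 5.65
tool_pos: [0.6199, -0.1248, 0.0641]
tool_rot: [0.0, 0.708, -0.0, -0.707]
contact_force: [-2.6, 2.7, 5.5]
gripper_width: 0.503
```

Call:
{"api": "play_rows", "payload": {
  "plan": [
    [0, 0, 0, 0, -1],
    [0, 0, 0, 0, -1],
    [0, 0, 0, 0, -1],
    [0, 0, 0, 0, -1],
    [0, 0, 0, 0, -1],
    [-30, 0, 0, 0, -1],
    [-80, 0, 0, 0, -1],
    [-125, 0, 0, 0, -1]
  ]
}}

```text
time: 6.65
tool_pos: [0.619, -0.1247, 0.1888]
tool_rot: [-0.0, 0.707, -0.0, -0.707]
contact_force: [0.2, -0.4, 0.2]
gripper_width: 1.001
```

Call:
{"api": "play_rows", "payload": {
  "plan": [
    [0, -50, 21, 0, -1],
    [0, -100, 42, 0, -1],
    [0, -150, 64, 0, -1],
    [0, -205, 87, 0, -1],
    [0, -260, 110, 0, -1],
    [0, -315, 133, 0, -1],
    [0, -358, 152, 0, -1],
    [0, -358, 152, 0, -1]
  ]
}}

```text
time: 7.65
tool_pos: [0.4658, 0.2356, 0.1874]
tool_rot: [0.002, 0.707, 0.002, -0.707]
contact_force: [0.5, -0.4, 0.0]
gripper_width: 0.998
```

```bash
cat > jar.py <<'E'
from h import *
import sys
n=int(float(sys.argv[1])*0) 
x,y=map(float,sys.argv[1:3])
s=manip.state(); t=s["tool_pos"]; print(s["time"],t.round(4),"y-axis",Rot(s["tool_rot"])[:,1].round(3))
for cam in("wrist","scene","side"):
    f=manip.grab_frame(cam); p=world(f); 
    if cam=="wrist": save(f,"wrist_%.1f"%s["time"])
    m=(p[...,2]>.1)&(p[...,2]<.118)&(np.hypot(p[...,0]-x,p[...,1]-y)<.05)
    if m.sum()>20: print(cam,m.sum(),np.round(lidfit(p[m])[:4],4))
E
python3 jar.py .467 .233
```

```text
7.65 [0.4658 0.2356 0.1874] y-axis [ 0.005 -1.    -0.   ]
wrist 2374 [0.4653 0.235  0.022  0.1109]
scene 230 [0.4695 0.2323 0.0224 0.1109]
side 180 [0.4639 0.2342 0.0221 0.1117]
```

Call:
{"api": "play_rows", "payload": {
  "plan": [
    [40, 0, 0, 0, -1],
    [80, 0, 0, 0, -1],
    [110, 0, 0, 0, -1],
    [124, 0, 0, 0, -1],
    [124, 0, 0, 0, -1],
    [124, 0, 0, 0, 1],
    [124, 0, 0, 0, 1],
    [124, 0, 0, 0, 1]
  ]
}}

```text
time: 8.8
tool_pos: [0.4682, 0.2338, 0.065]
tool_rot: [-0.0, 0.708, 0.0, -0.706]
contact_force: [-0.0, 1.3, 4.1]
gripper_width: 0.498
```

Call:
{"api": "play_rows", "payload": {
  "plan": [
    [0, 0, 0, 0, 1],
    [0, 0, 0, 0, 1],
    [0, 0, 0, 0, 1],
    [0, 0, 0, 0, 1],
    [-30, 0, 0, 0, 1],
    [-75, 0, 0, 0, 1],
    [-125, 0, 0, 0, 1],
    [-125, 0, 0, 0, 1]
  ]
}}

```text
time: 9.8
tool_pos: [0.4697, 0.2341, 0.1933]
tool_rot: [-0.001, 0.71, 0.001, -0.704]
contact_force: [0.0, 0.3, -2.1]
gripper_width: 0.499
```

Call:
{"api": "play_rows", "payload": {
  "plan": [
    [0, 50, -2, 0, 1],
    [0, 110, -4, 0, 1],
    [0, 170, -6, 0, 1],
    [0, 230, -8, 0, 1],
    [0, 290, -10, 0, 1],
    [0, 350, -12, 0, 1],
    [0, 410, -14, 0, 1],
    [0, 474, -18, 0, 1]
  ]
}}

```text
time: 10.8
tool_pos: [0.4836, -0.2404, 0.186]
tool_rot: [0.001, -0.706, -0.001, 0.708]
contact_force: [1.3, -0.2, -2.4]
gripper_width: 0.502
```

Call:
{"api": "play_rows", "payload": {
  "plan": [
    [0, 0, 0, 0, 1],
    [0, 0, 0, 0, 1],
    [0, 0, 0, 0, 1]
  ]
}}

```text
time: 11.18
tool_pos: [0.4846, -0.2377, 0.1873]
tool_rot: [-0.0, -0.707, -0.001, 0.708]
contact_force: [0.1, 0.3, -1.9]
gripper_width: 0.503
```

```bash
cat > held.py <<'E'
from h import *
import sys
# held jar seen by scene+side: label/lid pixels below the fingers; fit circle centre (radius 22 mm) per camera
from scipy.optimize import least_squares
s=manip.state(); t=s["tool_pos"]; print(s["time"],t.round(4),"x-axis",Rot(s["tool_rot"])[:,0].round(4))
fs={}
for cam in("scene","side"):
    f=manip.grab_frame(cam); p=world(f).reshape(-1,3)
    m=(np.hypot(p[:,0]-t[0],p[:,1]-t[1])<.032)&(p[:,2]<t[2]-.008)&(p[:,2]>t[2]-.04)
    q=p[m]; 
    if len(q)<20: continue
    r=least_squares(lambda c:np.hypot(q[:,0]-c[0],q[:,1]-c[1])-.022,t[:2]+.5*(t[:2]-np.median(q[:,:2],0)),loss="soft_l1",f_scale=.002)
    fs[cam]=r.x; print(cam,len(q),r.x.round(4),"bottom",np.percentile(p[(np.hypot(p[:,0]-t[0],p[:,1]-t[1])<.03)&(p[:,2]>.035),2],1).round(4))
print("mean jar xy",np.mean(list(fs.values()),0).round(4))
E
python3 held.py
```

```text
11.175 [ 0.4846 -0.2377  0.1873] x-axis [-0.0014  0.0011 -1.    ]
scene 299 [ 0.4847 -0.2379] bottom 0.1473
side 601 [ 0.4808 -0.2359] bottom 0.1466
mean jar xy [ 0.4828 -0.2369]
```

Call:
{"api": "play_rows", "payload": {
  "plan": [
    [45, 2, -2, 0, 1],
    [90, 2, -2, 0, 1],
    [112, 2, -2, 0, 1],
    [118, 2, -2, 0, 1],
    [121, 2, -2, 0, 1],
    [123, 2, -2, 0, 1],
    [123, 2, -2, 0, 1]
  ]
}}

```text
time: 12.15
tool_pos: [0.4876, -0.2415, 0.0664]
tool_rot: [0.0, 0.708, -0.0, -0.707]
contact_force: [-0.2, 0.9, -2.2]
gripper_width: 0.505
```

Call:
{"api": "play_rows", "payload": {
  "plan": [
    [1, 0, 0, 0, 1],
    [2, 0, 0, 0, 1],
    [3, 0, 0, 0, 1],
    [3, 0, 0, 0, 1]
  ]
}}

```text
time: 12.65
tool_pos: [0.4878, -0.2415, 0.0649]
tool_rot: [0.0, 0.707, -0.0, -0.707]
contact_force: [-3.8, 3.9, 11.2]
gripper_width: 0.502
```

Contact. I release, rise and go back to the black stand at (619,-125).

Call:
{"api": "play_rows", "payload": {
  "plan": [
    [-1, 0, 0, 0, -1],
    [-1, 0, 0, 0, -1],
    [-1, 0, 0, 0, -1],
    [-1, 0, 0, 0, -1],
    [-1, 0, 0, 0, -1],
    [-30, 0, 0, 0, -1],
    [-80, 0, 0, 0, -1],
    [-125, 0, 0, 0, -1]
  ]
}}

```text
time: 13.65
tool_pos: [0.4868, -0.2411, 0.1887]
tool_rot: [-0.0, 0.707, -0.0, -0.707]
contact_force: [0.5, -1.9, -0.5]
gripper_width: 1.0
```

Call:
{"api": "play_rows", "payload": {
  "plan": [
    [0, -40, -45, 0, -1],
    [0, -80, -90, 0, -1],
    [0, -116, -131, 0, -1],
    [0, -116, -131, 0, -1],
    [0, -116, -131, 0, -1]
  ]
}}

```text
time: 14.28
tool_pos: [0.6177, -0.1251, 0.1868]
tool_rot: [-0.0, -0.707, -0.0, 0.707]
contact_force: [0.3, -0.2, 0.2]
gripper_width: 0.999
```

```bash
python3 jar.py .619 -.125; python3 jar.py .485 -.240
```

```text
14.275 [ 0.6177 -0.1251  0.1868] y-axis [ 0. -1.  0.]
wrist 2379 [ 0.6182 -0.1227  0.0222  0.1109]
scene 424 [ 0.6216 -0.1238  0.0224  0.1109]
side 356 [ 0.6171 -0.1229  0.0226  0.1114]
14.425 [ 0.6173 -0.126   0.1873] y-axis [-0.002 -1.     0.   ]
wrist 55 [ 0.4864 -0.2198  0.0063  0.1095]
scene 382 [ 0.4892 -0.2414  0.0222  0.1111]
side 619 [ 0.4837 -0.2405  0.0224  0.1116]
```

Call:
{"api": "play_rows", "payload": {
  "plan": [
    [40, -2, -1, 0, -1],
    [80, -2, -1, 0, -1],
    [110, -2, -1, 0, -1],
    [124, -2, -1, 0, -1],
    [124, -2, -1, 0, -1],
    [124, -2, -1, 0, 1],
    [124, -2, -1, 0, 1],
    [124, -2, -1, 0, 1]
  ]
}}

```text
time: 15.58
tool_pos: [0.62, -0.1234, 0.0651]
tool_rot: [0.0, 0.708, -0.0, -0.706]
contact_force: [-0.3, 1.1, 4.9]
gripper_width: 0.502
```

Call:
{"api": "play_rows", "payload": {
  "plan": [
    [0, 0, 0, 0, 1],
    [0, 0, 0, 0, 1],
    [0, 0, 0, 0, 1],
    [0, 0, 0, 0, 1],
    [-30, 0, 0, 0, 1],
    [-75, 0, 0, 0, 1],
    [-125, 0, 0, 0, 1],
    [-125, 0, 0, 0, 1]
  ]
}}

```text
time: 16.58
tool_pos: [0.6218, -0.1241, 0.1942]
tool_rot: [0.001, 0.71, -0.001, -0.704]
contact_force: [0.3, -0.2, -1.7]
gripper_width: 0.501
```

Call:
{"api": "play_rows", "payload": {
  "plan": [
    [0, -50, 21, 0, 1],
    [0, -100, 42, 0, 1],
    [0, -155, 66, 0, 1],
    [0, -210, 90, 0, 1],
    [0, -265, 114, 0, 1],
    [0, -315, 136, 0, 1],
    [0, -359, 155, 0, 1],
    [0, -359, 155, 0, 1]
  ]
}}

```text
time: 17.58
tool_pos: [0.4616, 0.2379, 0.1862]
tool_rot: [-0.002, -0.706, -0.001, 0.708]
contact_force: [0.1, -0.9, -1.5]
gripper_width: 0.501
```

Call:
{"api": "play_rows", "payload": {
  "plan": [
    [0, 0, 0, 0, 1],
    [0, 0, 0, 0, 1]
  ]
}}

```text
time: 17.82
tool_pos: [0.4643, 0.2348, 0.1876]
tool_rot: [0.0, -0.707, 0.001, 0.707]
contact_force: [0.0, -1.4, -1.3]
gripper_width: 0.501
```

```bash
python3 held.py; cp look.py l.py; python3 look.py l2
python3 - <<'E'
from h import *
# rim of the green stand: points of its top seen now
for n in("scene","side"):
    f=dict(np.load("L_%s.npz"%n)); p=world(f).reshape(-1,3)
    T=p[(np.hypot(p[:,0]-.463,p[:,1]-.2357)<.08)&(p[:,2]>.015)&(p[:,2]<.03)]
    print(n,cv2.minAreaRect(T[:,:2].astype(np.float32)*1000))
E
```

```text
17.825 [0.4643 0.2348 0.1876] x-axis [-9.e-04 -6.e-04 -1.e+00]
scene 235 [0.466  0.2344] bottom 0.1452
side 258 [0.4618 0.2362] bottom 0.1461
mean jar xy [0.4639 0.2353]
17.925 [0.4644 0.2349 0.188 ] 0.5031930861791779 [-0.  -0.3 -2. ]
tool x [-4.e-04 -2.e-04 -1.e+00] y [-2.1e-03 -1.0e+00  2.0e-04]
scene ((468.543701171875, 235.6495361328125), (100.7579574584961, 101.16524505615234), 12.009117126464844)
side ((459.00970458984375, 236.44903564453125), (102.06012725830078, 101.71690368652344), 13.229496002197266)
```

View pics/l2.png

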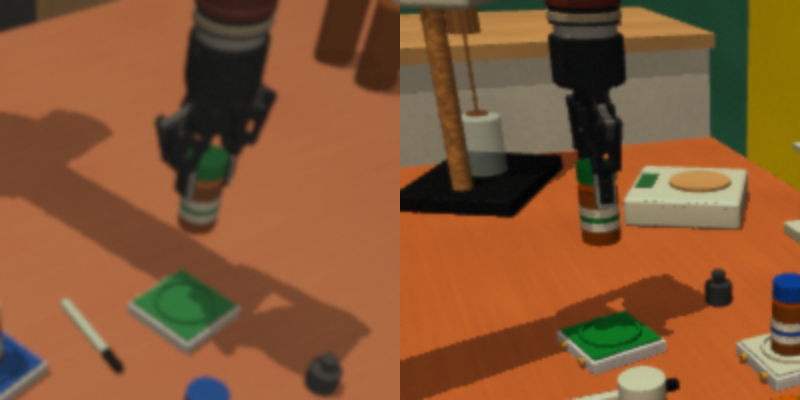

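The green jar hangs upright, at (205,190) in the left crop, over the empty green stand at (185,308). The fits agree: jar (464,235) and stand (464,236).

Call:
{"api": "play_rows", "payload": {
  "plan": [
    [45, 0, 0, 0, 1],
    [90, 0, 0, 0, 1],
    [112, 0, 0, 0, 1],
    [118, 0, 0, 0, 1],
    [121, 0, 0, 0, 1],
    [123, 0, 0, 0, 1],
    [125, 0, 0, 0, 1],
    [125, 0, 0, 0, 1]
  ]
}}

```text
time: 19.08
tool_pos: [0.4652, 0.2363, 0.0652]
tool_rot: [-0.0, 0.708, 0.0, -0.706]
contact_force: [-0.5, 0.1, 4.7]
gripper_width: 0.499
```

Call:
{"api": "play_rows", "payload": {
  "plan": [
    [0, 0, 0, 0, 1],
    [0, 0, 0, 0, 1]
  ]
}}

```text
time: 19.32
tool_pos: [0.4652, 0.2363, 0.0652]
tool_rot: [-0.0, 0.708, 0.0, -0.706]
contact_force: [-2.0, 0.0, 6.5]
gripper_width: 0.506
```

Call:
{"api": "play_rows", "payload": {
  "plan": [
    [0, 0, 0, 0, -1],
    [0, 0, 0, 0, -1],
    [0, 0, 0, 0, -1],
    [0, 0, 0, 0, -1],
    [0, 0, 0, 0, -1],
    [-30, 0, 0, 0, -1],
    [-80, 0, 0, 0, -1],
    [-125, 0, 0, 0, -1]
  ]
}}

```text
time: 20.32
tool_pos: [0.4639, 0.2358, 0.1898]
tool_rot: [-0.0, 0.707, -0.0, -0.707]
contact_force: [0.0, 0.6, -0.0]
gripper_width: 1.0
```

Call:
{"api": "play_rows", "payload": {
  "plan": [
    [0, 32, -46, 0, -1],
    [0, 64, -92, 0, -1],
    [0, 96, -140, 0, -1],
    [0, 122, -186, 0, -1],
    [0, 122, -186, 0, -1],
    [0, 122, -186, 0, -1]
  ]
}}

```text
time: 21.08
tool_pos: [0.6496, 0.114, 0.1878]
tool_rot: [0.0, -0.707, 0.0, 0.708]
contact_force: [0.7, 1.7, 0.6]
gripper_width: 0.999
```

```bash
python3 jar.py .651 .113; python3 jar.py .464 .236
```

```text
21.075 [0.6496 0.114  0.1878] y-axis [-0. -1. -0.]
wrist 2353 [0.6485 0.115  0.0222 0.1109]
scene 357 [0.6528 0.1131 0.0226 0.1111]
side 186 [0.6468 0.1147 0.0225 0.1115]
21.225 [0.6491 0.1147 0.1884] y-axis [ 0.001 -1.    -0.   ]
scene 106 [0.462  0.2355 0.0209 0.1113]
side 180 [0.4624 0.2344 0.0228 0.1115]
```

Call:
{"api": "play_rows", "payload": {
  "plan": [
    [40, 0, 0, 0, -1],
    [80, 0, 0, 0, -1],
    [110, 0, 0, 0, -1],
    [125, 0, 0, 0, -1],
    [125, 0, 0, 0, -1],
    [125, 0, 0, 0, 1],
    [125, 0, 0, 0, 1],
    [125, 0, 0, 0, 1]
  ]
}}

```text
time: 22.38
tool_pos: [0.6511, 0.1141, 0.0652]
tool_rot: [-0.0, 0.708, 0.0, -0.706]
contact_force: [-0.5, 1.7, 5.0]
gripper_width: 0.503
```

Call:
{"api": "play_rows", "payload": {
  "plan": [
    [0, 0, 0, 0, 1],
    [0, 0, 0, 0, 1],
    [0, 0, 0, 0, 1],
    [0, 0, 0, 0, 1],
    [-30, 0, 0, 0, 1],
    [-75, 0, 0, 0, 1],
    [-125, 0, 0, 0, 1],
    [-125, 0, 0, 0, 1]
  ]
}}

```text
time: 23.38
tool_pos: [0.6529, 0.1139, 0.1945]
tool_rot: [-0.0, 0.711, 0.0, -0.704]
contact_force: [0.0, 0.3, -1.6]
gripper_width: 0.504
```

To the black stand at (618,-125): dx -32, dy -239.

Call:
{"api": "play_rows", "payload": {
  "plan": [
    [0, 50, 7, 0, 1],
    [0, 100, 14, 0, 1],
    [0, 150, 20, 0, 1],
    [0, 200, 27, 0, 1],
    [0, 239, 32, 0, 1],
    [0, 239, 32, 0, 1],
    [0, 239, 32, 0, 1],
    [0, 239, 32, 0, 1]
  ]
}}

```text
time: 24.38
tool_pos: [0.6178, -0.124, 0.1875]
tool_rot: [-0.0, -0.707, -0.001, 0.708]
contact_force: [0.6, 1.0, -1.9]
gripper_width: 0.503
```

```bash
python3 held.py
```

```text
24.375 [ 0.6178 -0.124   0.1875] x-axis [-1.2e-03  5.0e-04 -1.0e+00]
scene 277 [ 0.6184 -0.1244] bottom 0.1478
side 428 [ 0.6144 -0.1225] bottom 0.1465
mean jar xy [ 0.6164 -0.1234]
```

Call:
{"api": "play_rows", "payload": {
  "plan": [
    [45, 1, -1, 0, 1],
    [90, 1, -1, 0, 1],
    [112, 1, -1, 0, 1],
    [118, 1, -1, 0, 1],
    [121, 1, -1, 0, 1],
    [123, 1, -1, 0, 1],
    [125, 1, -1, 0, 1],
    [126, 1, -1, 0, 1]
  ]
}}

```text
time: 25.48
tool_pos: [0.6203, -0.1265, 0.0652]
tool_rot: [0.0, 0.708, -0.0, -0.706]
contact_force: [-3.7, 1.4, 9.5]
gripper_width: 0.502
```

Call:
{"api": "play_rows", "payload": {
  "plan": [
    [0, 0, 0, 0, 1],
    [0, 0, 0, 0, 1]
  ]
}}

```text
time: 25.72
tool_pos: [0.6203, -0.1265, 0.0652]
tool_rot: [0.0, 0.708, -0.0, -0.706]
contact_force: [-1.9, 1.2, 5.9]
gripper_width: 0.499
```

Release and rise, then go to the white jar at (425.5,-23): dx -193, dy +102.

Call:
{"api": "play_rows", "payload": {
  "plan": [
    [0, 0, 0, 0, -1],
    [0, 0, 0, 0, -1],
    [0, 0, 0, 0, -1],
    [0, 0, 0, 0, -1],
    [0, 0, 0, 0, -1],
    [-30, 0, 0, 0, -1],
    [-80, 0, 0, 0, -1],
    [-126, 0, 0, 0, -1]
  ]
}}

```text
time: 26.72
tool_pos: [0.6188, -0.1261, 0.1896]
tool_rot: [0.0, -0.707, 0.0, 0.707]
contact_force: [0.6, -0.8, 1.3]
gripper_width: 1.0
```

Call:
{"api": "play_rows", "payload": {
  "plan": [
    [0, -26, 49, 0, -1],
    [0, -52, 98, 0, -1],
    [0, -80, 147, 0, -1],
    [0, -102, 193, 0, -1],
    [0, -102, 193, 0, -1],
    [0, -102, 193, 0, -1]
  ]
}}

```text
time: 27.48
tool_pos: [0.4265, -0.0243, 0.1889]
tool_rot: [0.0, 0.708, -0.0, -0.707]
contact_force: [0.3, -0.0, 1.2]
gripper_width: 0.998
```

```bash
python3 jar.py .4255 -.023; python3 jar.py .618 -.125
```

```text
27.475 [ 0.4265 -0.0243  0.1889] y-axis [-0. -1.  0.]
wrist 2328 [ 0.4237 -0.0212  0.022   0.111 ]
scene 265 [ 0.4279 -0.0209  0.023   0.1106]
side 344 [ 0.4218 -0.0215  0.0229  0.1116]
27.625 [ 0.4269 -0.0246  0.1887] y-axis [-0.001 -1.     0.   ]
scene 429 [ 0.6219 -0.1263  0.0224  0.1109]
side 354 [ 0.6153 -0.126   0.0222  0.1114]
```

Call:
{"api": "play_rows", "payload": {
  "plan": [
    [40, -3, 2, 0, -1],
    [80, -3, 2, 0, -1],
    [110, -3, 2, 0, -1],
    [125, -3, 2, 0, -1],
    [125, -3, 2, 0, -1],
    [125, -3, 2, 0, 1],
    [125, -3, 2, 0, 1],
    [125, -3, 2, 0, 1]
  ]
}}

```text
time: 28.78
tool_pos: [0.4251, -0.0212, 0.0648]
tool_rot: [0.0, 0.708, -0.0, -0.706]
contact_force: [-0.1, 1.3, 5.0]
gripper_width: 0.5
```

Call:
{"api": "play_rows", "payload": {
  "plan": [
    [0, 0, 0, 0, 1],
    [0, 0, 0, 0, 1],
    [0, 0, 0, 0, 1],
    [0, 0, 0, 0, 1],
    [-30, 0, 0, 0, 1],
    [-75, 0, 0, 0, 1],
    [-125, 0, 0, 0, 1],
    [-125, 0, 0, 0, 1]
  ]
}}

```text
time: 29.78
tool_pos: [0.4264, -0.0217, 0.1929]
tool_rot: [0.001, 0.71, -0.001, -0.704]
contact_force: [0.6, -0.1, -2.9]
gripper_width: 0.5
```

To the white stand at (651,112): dx +226, dy +133.

Call:
{"api": "play_rows", "payload": {
  "plan": [
    [0, -26, -45, 0, 1],
    [0, -53, -90, 0, 1],
    [0, -80, -136, 0, 1],
    [0, -108, -183, 0, 1],
    [0, -133, -226, 0, 1],
    [0, -133, -226, 0, 1],
    [0, -133, -226, 0, 1],
    [0, -133, -226, 0, 1]
  ]
}}

```text
time: 30.78
tool_pos: [0.6489, 0.1113, 0.1875]
tool_rot: [0.0, -0.707, 0.0, 0.708]
contact_force: [0.2, -0.8, -2.7]
gripper_width: 0.5
```

```bash
python3 held.py
python3 - <<'E'
from h import *
for n in("scene","side","wrist"):
    f=manip.grab_frame(n); p=world(f).reshape(-1,3); hsv=cv2.cvtColor(f["img"],cv2.COLOR_RGB2HSV).reshape(-1,3)
    for c,lo in(((.651,.112),.017),((.427,-.0205),.017)):
        T=p[(np.hypot(p[:,0]-c[0],p[:,1]-c[1])<.075)&(p[:,2]>lo)&(p[:,2]<.03)]
        if len(T)>300: print(n,len(T),cv2.minAreaRect(T[:,:2].astype(np.float32)*1000))
E
```

```text
30.775 [0.6489 0.1113 0.1875] x-axis [-1.4e-03 -2.0e-04 -1.0e+00]
scene 275 [0.6508 0.1103] bottom 0.1458
side 277 [0.6467 0.1122] bottom 0.1469
mean jar xy [0.6488 0.1113]
scene 1595 ((657.3226318359375, 111.44574737548828), (98.23173522949219, 99.30136108398438), 3.7318451404571533)
scene 1163 ((433.26531982421875, -20.506942749023438), (98.55598449707031, 97.4152603149414), 16.541635513305664)
side 818 ((649.8864135742188, 112.36860656738281), (98.85841369628906, 97.19318389892578), 3.3937251567840576)
side 1553 ((425.9587097167969, -18.553863525390625), (99.95824432373047, 99.75897216796875), 15.305882453918457)
wrist 6832 ((652.7784423828125, 113.577392578125), (98.2911605834961, 98.56449890136719), 3.5253407955169678)
```

Call:
{"api": "play_rows", "payload": {
  "plan": [
    [45, -1, -4, 0, 1],
    [90, -1, -4, 0, 1],
    [112, -1, -4, 0, 1],
    [118, -1, -4, 0, 1],
    [121, -1, -4, 0, 1],
    [123, -1, -4, 0, 1],
    [125, -1, -4, 0, 1],
    [126, -1, -4, 0, 1]
  ]
}}

```text
time: 32.02
tool_pos: [0.6553, 0.1129, 0.0649]
tool_rot: [-0.0, 0.708, -0.0, -0.706]
contact_force: [-3.7, 0.5, 8.6]
gripper_width: 0.505
```

Call:
{"api": "play_rows", "payload": {
  "plan": [
    [0, 0, 0, 0, 1],
    [0, 0, 0, 0, 1]
  ]
}}

```text
time: 32.28
tool_pos: [0.6552, 0.113, 0.0649]
tool_rot: [-0.0, 0.708, -0.0, -0.706]
contact_force: [-1.8, -0.2, 5.4]
gripper_width: 0.504
```

Release, then back to the blue jar at (618.5,-125.5): dx -35, dy -238.

Call:
{"api": "play_rows", "payload": {
  "plan": [
    [0, 0, 0, 0, -1],
    [0, 0, 0, 0, -1],
    [0, 0, 0, 0, -1],
    [0, 0, 0, 0, -1],
    [0, 0, 0, 0, -1],
    [-30, 0, 0, 0, -1],
    [-80, 0, 0, 0, -1],
    [-126, 0, 0, 0, -1]
  ]
}}

```text
time: 33.28
tool_pos: [0.6539, 0.1128, 0.1896]
tool_rot: [0.0, -0.707, 0.0, 0.707]
contact_force: [0.3, -0.6, 0.5]
gripper_width: 0.997
```

Call:
{"api": "play_rows", "payload": {
  "plan": [
    [0, 50, 7, 0, -1],
    [0, 100, 14, 0, -1],
    [0, 150, 21, 0, -1],
    [0, 200, 28, 0, -1],
    [0, 238, 35, 0, -1],
    [0, 238, 35, 0, -1],
    [0, 238, 35, 0, -1]
  ]
}}

```text
time: 34.15
tool_pos: [0.619, -0.1247, 0.1883]
tool_rot: [-0.0, 0.707, 0.0, -0.707]
contact_force: [0.7, -0.1, 0.1]
gripper_width: 0.999
```

```bash
python3 jar.py .618 -.125; python3 jar.py .652 .112
```

```text
34.15 [ 0.619  -0.1247  0.1883] y-axis [-0.    -1.    -0.001]
wrist 2346 [ 0.6178 -0.1258  0.022   0.1109]
scene 434 [ 0.6212 -0.1267  0.0225  0.1111]
side 352 [ 0.6158 -0.1258  0.0222  0.1114]
34.3 [ 0.6191 -0.124   0.1883] y-axis [ 0.001 -1.    -0.   ]
scene 360 [0.6575 0.1112 0.0225 0.1112]
side 187 [0.6514 0.1133 0.0239 0.1112]
```

Call:
{"api": "play_rows", "payload": {
  "plan": [
    [40, 1, 0, 0, -1],
    [80, 1, 0, 0, -1],
    [110, 1, 0, 0, -1],
    [125, 1, 0, 0, -1],
    [125, 1, 0, 0, -1],
    [125, 1, 0, 0, 1],
    [125, 1, 0, 0, 1],
    [125, 1, 0, 0, 1]
  ]
}}

```text
time: 35.45
tool_pos: [0.62, -0.1264, 0.0652]
tool_rot: [0.0, 0.708, -0.0, -0.706]
contact_force: [0.0, 1.1, 4.9]
gripper_width: 0.503
```

Call:
{"api": "play_rows", "payload": {
  "plan": [
    [0, 0, 0, 0, 1],
    [0, 0, 0, 0, 1],
    [0, 0, 0, 0, 1],
    [0, 0, 0, 0, 1],
    [-30, 0, 0, 0, 1],
    [-75, 0, 0, 0, 1],
    [-125, 0, 0, 0, 1],
    [-125, 0, 0, 0, 1]
  ]
}}

```text
time: 36.45
tool_pos: [0.6218, -0.1271, 0.1943]
tool_rot: [0.001, 0.711, -0.001, -0.704]
contact_force: [0.2, -0.4, -1.4]
gripper_width: 0.499
```

Call:
{"api": "play_rows", "payload": {
  "plan": [
    [0, -26, 48, 0, 1],
    [0, -52, 96, 0, 1],
    [0, -80, 146, 0, 1],
    [0, -105, 191, 0, 1],
    [0, -105, 191, 0, 1],
    [0, -105, 191, 0, 1],
    [0, -105, 191, 0, 1]
  ]
}}

```text
time: 37.33
tool_pos: [0.4286, -0.0215, 0.1881]
tool_rot: [0.0, -0.707, 0.0, 0.707]
contact_force: [-0.1, -0.0, -1.6]
gripper_width: 0.499
```

```bash
python3 held.py; python3 look.py l3
python3 - <<'E'
from h import *
for n in("scene","side","wrist"):
    f=dict(np.load("L_%s.npz"%n)); p=world(f).reshape(-1,3)
    T=p[(np.hypot(p[:,0]-.427,p[:,1]+.0205)<.075)&(p[:,2]>.017)&(p[:,2]<.03)]
    if len(T)>300: print(n,len(T),cv2.minAreaRect(T[:,:2].astype(np.float32)*1000))
E
```

```text
37.325 [ 0.4286 -0.0215  0.1881] x-axis [-5.e-04  0.e+00 -1.e+00]
scene 248 [ 0.4297 -0.0221] bottom 0.1464
side 411 [ 0.4254 -0.0203] bottom 0.1461
mean jar xy [ 0.4275 -0.0212]
37.425 [ 0.4286 -0.0215  0.1882] 0.49845670298565203 [ 0.5  0.2 -1.3]
tool x [-6.e-04  1.e-04 -1.e+00] y [-8.e-04 -1.e+00 -1.e-04]
scene 1173 ((433.617919921875, -19.869060516357422), (99.97676849365234, 97.62530517578125), 16.127153396606445)
side 1538 ((426.3121032714844, -19.55086898803711), (99.24431610107422, 99.63858795166016), 15.092827796936035)
wrist 6637 ((427.89483642578125, -18.68224334716797), (98.47225952148438, 98.39810180664062), 15.482810974121094)
```

View pics/l3.png

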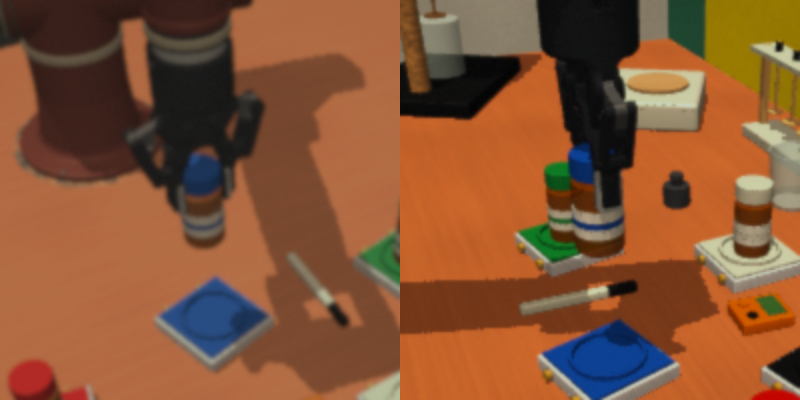

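The blue jar hangs upright at (203,200) over the empty blue stand at (215,318). Green at (560,205) and white at (752,215) in the right crop stand inside their rims. I shift y by +1.5 mm and lower.

Call:
{"api": "play_rows", "payload": {
  "plan": [
    [45, -2, 0, 0, 1],
    [90, -2, 0, 0, 1],
    [112, -2, 0, 0, 1],
    [118, -2, 0, 0, 1],
    [121, -2, 0, 0, 1],
    [123, -2, 0, 0, 1],
    [125, -2, 0, 0, 1],
    [126, -2, 0, 0, 1]
  ]
}}

```text
time: 38.58
tool_pos: [0.4294, -0.0193, 0.0651]
tool_rot: [0.0, 0.708, -0.0, -0.706]
contact_force: [-4.7, 1.6, 14.0]
gripper_width: 0.499
```

Call:
{"api": "play_rows", "payload": {
  "plan": [
    [0, 0, 0, 0, 1],
    [0, 0, 0, 0, 1]
  ]
}}

```text
time: 38.83
tool_pos: [0.4294, -0.0193, 0.0651]
tool_rot: [0.0, 0.708, -0.0, -0.706]
contact_force: [-3.8, 0.9, 10.8]
gripper_width: 0.506
```

Call:
{"api": "play_rows", "payload": {
  "plan": [
    [0, 0, 0, 0, -1],
    [0, 0, 0, 0, -1],
    [0, 0, 0, 0, -1],
    [0, 0, 0, 0, -1],
    [0, 0, 0, 0, -1],
    [-30, 0, 0, 0, -1],
    [-80, 0, 0, 0, -1],
    [-126, 0, 0, 0, -1]
  ]
}}

```text
time: 39.83
tool_pos: [0.4278, -0.0191, 0.1896]
tool_rot: [0.0, -0.707, 0.0, 0.707]
contact_force: [0.6, -0.1, 0.1]
gripper_width: 1.0
```

Call:
{"api": "play_rows", "payload": {
  "plan": [
    [-20, 30, 0, 0, -1],
    [-40, 60, 0, 0, -1],
    [-60, 110, 0, 0, -1],
    [-60, 110, 0, 0, -1],
    [-60, 110, 0, 0, -1]
  ]
}}

```text
time: 40.45
tool_pos: [0.4277, -0.1288, 0.2477]
tool_rot: [0.001, -0.707, -0.0, 0.707]
contact_force: [0.2, 0.5, -0.5]
gripper_width: 1.001
```

Run:
```python
from h import *
s=manip.state(); print(s["time"],s["tool_pos"],s["contact_force"])
a=[]
S={"red":(.4855,-.240),"blue":(.428,-.0195),"green":(.4638,.236),"white":(.653,.1125)}
for n in("scene","side","wrist"):
    f=manip.grab_frame(n); p=world(f).reshape(-1,3); a.append(f["img"])
    for k,c in S.items():
        d=np.hypot(p[:,0]-c[0],p[:,1]-c[1])
        J=p[(d<.045)&(p[:,2]>.1)&(p[:,2]<.12)]; T=p[(d<.075)&(p[:,2]>.017)&(p[:,2]<.03)]
        if len(J)>100 and len(T)>300:
            r=cv2.minAreaRect(T[:,:2].astype(np.float32)*1000); l=lidfit(J)
            print(n,k,"jar",np.round(np.array(l[:2])*1000,1),"top",round(l[3],4),"stand",np.round(r[0],1),np.round(r[1],1))
cv2.imwrite("pics/end.png",cv2.resize(np.hstack(a[:2])[130:330,:,::-1] if 0 else np.hstack([a[0][90:310,110:400],a[1][90:310,150:440]])[...,::-1],(790,300)))
```

```text
40.45 [ 0.42771687 -0.12879333  0.24772038] [ 0.22468201  0.54728198 -0.49342433]
scene red jar [ 489.7 -241.7] top 0.1109 stand [ 491.5 -240.9] [98.5 99.1]
scene blue jar [431.7 -19.8] top 0.1107 stand [433.7 -20.2] [98.8 96.3]
scene green jar [467.9 234.5] top 0.1108 stand [469.1 235.6] [97.7 98.3]
scene white jar [658.7 112. ] top 0.1113 stand [657.3 111.3] [100.1  98. ]
side red jar [ 483.7 -241.1] top 0.1116 stand [ 484.4 -240.4] [98.2 99.2]
side blue jar [426.7 -19.4] top 0.1114 stand [426.7 -19.9] [99.1 98.3]
side green jar [462.3 235.9] top 0.1115 stand [461.4 236. ] [ 97.6 100.9]
side white jar [652.3 112.6] top 0.1112 stand [648.9 113.1] [97.  99.6]
wrist red jar [ 485.  -240.1] top 0.1112 stand [ 486.6 -239. ] [98.9 98.6]
wrist blue jar [427.7 -19.2] top 0.111 stand [428.1 -19.1] [98.8 98.4]
```

View pics/end.png

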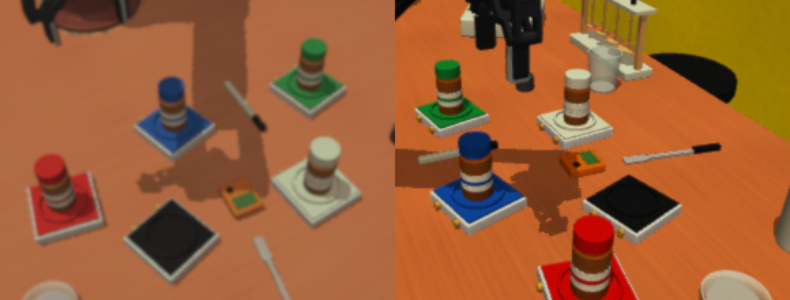

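All four jars stand upright inside the rim of their own stand: red (55,180), blue (172,105), green (312,65) and white (322,165) in the left crop. Black at (172,238) is empty.

```bash
python3 -c "
from plant import manip
print(manip.job_done())"
```

```text
the job is handed in; nothing more can be done
None
```

I swapped red with green, then blue with white, parking one jar of each pair on the black stand. All four jars are on the stand of their lid colour, and I handed the job in at about 40.5 s.

- **Final checks:** Within each camera, the jars measured 0.5 to 3.5 mm from their stand centres, against the 14 mm allowed. Lid tops measured 111 to 112 mm, as they should for a jar standing flat. The last picture shows all four upright inside their rims, the black stand empty, and the open gripper clear of everything.
- **Disagreement:** The scene and side cameras differ by about 5 to 8 mm in x for the same object. I averaged them, and the wrist camera agreed with the average to within about 2 mm wherever I compared them. The two cameras also put the white jar 1.5 and 3.5 mm off its stand centre, still well inside the limit.

No check failed.

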